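# Clamp the star plaque with the ratchet lever

### The job

Clamp the wooden star in the bench hold-down before it is engraved: turn the black ratchet lever clockwise (seen from above) to screw the pressure foot down on the wood. The lever has too little swing between its two pins, so lift it off its serrations, swing it back, let it drop fully into mesh again and go on turning until the foot is hand-tight, about 11 to 12 N felt at the lever's grip and never so hard that the wood is dented; do not ram the pins, do not shift the star, leave the other things alone, and let go of the lever at the end.

Things in the scene. Friction and masses are not known exactly. Their poses are not given: they have to be found in the camera images.
- clamp_axis (a point): Vertical screw axis of the grey steel hold-down clamp (fixed to the table), at lever-bar height, 118 mm above the table. x points level from the axis to the clamp's 50 mm wide column (centre 135 mm away, top 86 mm up); z up. Round plate of 68 mm radius, top 86 mm up, under the lever. Hubs of 28 mm radius reach 128 mm up, a 10 mm radius cap on the axis 149 mm.
- lever_grip (a point): Middle of the lever's black grip, 95 mm from the axis; 118 mm above the table when seated. A level bar straight out from the axis, 14 mm wide, thickened to a grip 16 mm wide, 18 mm tall from 72 to 128 mm out: pinch it across its sides from above. It points roughly away from the column, between the pins: at most 0.85 rad clockwise (from above) or 0.75 rad anticlockwise of that direction.
- spindle (a joint): Turn of the screw (rad), clockwise from above positive: tightens, foot goes down 3.2 mm per rad. Starts at 0 to 0.45. Free, it takes 0.7 Nm (7.4 N across the grip) to turn and stays where left. With the foot on the wood the torque rises 1.7 Nm per rad. Tight at 0.9 to 1.37 Nm (9.4 to 14.4 N at the grip while turning), aim for 11.5 N; more dents the wood. That is reached between 1.2 and 2.0: go by feel.
- swivel (a joint): Turn of the lever relative to the screw (rad), clockwise positive, about 0 at the start. 16 teeth: in mesh it is within 0.06 (free play; 0.1 under load) of a multiple of 0.3927. Lifted, the lever swings freely on the screw. spindle + swivel gives the lever's direction: 1.0 at the stop pin (end of the tightening stroke), -0.6 at the back pin, 0.15 pointing straight away from the column.
- lever (a joint): Lift of the lever along the axis (m): 0 seated, 0.012 fully raised. A spring of 3 to 5 N pulls it down besides its weight (0.18 kg). Above 0.007 the teeth (6.5 mm tall, 45-degree roof-shaped tips) are clear of one another; below 0.0015 they are in full mesh. Let go near mesh it drops in by itself; if it hangs on the tips, a small turn either way lets it drop.
- pad: Round steel pressure foot under the clamp's arm, 18 mm radius, 8 mm thick; origin at the centre of its underside, z up. Goes down as the screw is tightened and does not turn. At the start it is 2 to 5.5 mm above the wood.
- star: Eight-pointed star of plain light wood, 170 mm across its points, 18 mm thick, 0.4 kg, lying loose on a 200 mm square plywood board (top 24 to 26 mm above the table) under the foot. Origin at the centre of its underside.
- stop_pin: Upright steel pin that ends the tightening stroke, 10 mm across, standing 58 mm from the axis, top 131 mm above the table. Stands a gentle touch, under 30 N. This entry's origin is not the pin but the point on the screw axis at table height; the pin itself is 1.06 rad clockwise (from above) of the direction opposite to the column.
- back_pin: The like pin that ends the back swing, 0.96 rad anticlockwise of the direction opposite to the column; same size, strength and origin.
- pencil: Bystander: orange pencil, about 180 mm long and 8 mm thick, lying on the table.
- burner: Bystander: pale green woodburning pen without cable, 160 mm long and 22 mm thick, lying on the table.
- slice: Bystander: round slice of a branch, 84 mm across and 15 mm thick, lying on the table.
Not all that is in view belongs to the job. Leave any turquoise, white or yellow look-alike of the star alone.

How it is judged:
By the outcome, as a careful person would: the job done as asked, in the order asked, and still so for the second after the job is handed in, with the robot touching nothing.
It also fails if it takes over 54 s, if anything falls off the work surface, if the arm or the gripper's body presses on something with over 40 N, if the wrist force passes 120 N, or if a joint passes its speed limit or range.

### The arm

A 6-joint arm with a two-finger parallel gripper is mounted at the origin on the work surface. World frame = base frame: x ahead of the robot, y to its left, z up, the work surface at z = 0. Lengths are in m, angles in rad, forces in N, time in s.
With the tool pointing down it reaches from about 0.35 to 0.775 m from the base axis. Payload 5.5 kg.
Tool frame: the origin (TCP) lies between the finger pads; the fingertips stand 19 mm ahead of it and the grasp point (between the pads) is the TCP; z points along the fingers, x is the direction in which the jaws open and shut, and the axes are right-handed (so a half turn about z gives the same grasp; the last joint's range is limited). The gripper opens to 85 mm and grips with 20 to 120 N. Pads are 22 mm wide; open, the fingers measure 114 mm over their backs; the gripper's body (76 mm by 85 mm) begins 54 mm behind the grasp point. The pads swing forward as they close: fully open they stand 13 mm farther back than shut.
Start: joints at [1.131, 0.313, 0.046, 1.304, 0, 1.431], TCP at [0.17, 0.549, 0.25] pointing down, gripper open.
Joint ranges: [-2.76, 2.76], [-0.86, 1.69], [-1.03, 1.26], [-2.2, 2.34], [-1.47, 1.5], [-3.14, 3.14]. Speed limits (rad/s): [2.57, 2.57, 3.14, 3.14, 3.14, 3.14].

### API

Orientations are given as a unit quaternion [w, x, y, z].
In Python, from workcell import env gives the robot as it stands. The module is installed in compiled form; this text tells all that it offers.
- The arm moves only by the tool carry_out, never from a script. Its argument "steps" is a list of rows, each a list of 7 numbers: the gripper command: -1 is shut, 1 is fully open, values between are in proportion, then the shift along the tool's x, y, z in m, then the turn, a rotation vector about the tool's x, y, z in rad. A call has 1 to 20 rows; each row shifts and turns the commanded pose from where the row before left it, along the tool's axes as they then stand; what a row does not reach is not made up. A row lasts 1/8 s, in which the tool goes at most 62.5 mm and 10.7 degrees, less where a joint would pass 70% of its speed; a pose out of reach is approached as far as the arm can. A call with a gripper value outside its range is refused whole. The fingers move at their own pace and stop on an object; "grip_force" is the grip in N (left out, the last holds). Time passes only in rows, so rows that do not move let the fingers close. It gives the time, the measured TCP pose, the force and the opening at its end, in the units of the state.
- env.get_state(): the state, without advancing time (a new reading comes with each control period).
- env.read_camera(name): name is "scene" or "top" or "wrist"; returns a dict with "color" (420x560x3 uint8, red, green, blue), "K" (3x3 intrinsics, pixels), "dist" ([k1, k2, p1, p2, k3] as OpenCV has them; the pictures are not rectified), "R" (3x3) and "t" (3): a world point X has camera coordinates R X + t. Camera axes: x right, y down, z forward; pixel columns grow to the right and rows downward; lengths in m; the calibration is good to about 2 mm. A picture is of the moment at which its call begins. There is no depth.
- env.hand_in(): hands the job in, once; it reports no verdict.
The state is a dict: "clock": time; "joint_pos": joint angles; "qvel": joint speeds; "tau": joint torques, N m; "tcp_pos": TCP position; "orientation": TCP orientation; "wrist_force": force on the tool from outside, world axes, zero at the start; "ft_torque": the same for the moment, N m; "finger_gap": finger opening in m.
Only numpy, scipy, OpenCV 4.12 (cv2) and the standard library are available. Lean on these libraries where they do the work, as an engineer would, in place of code of your own. Each camera call takes 0.05 s, during which the arm holds its last target. There are 200 camera calls.

## Working session

There is one attempt and no reset: what is moved stays moved. The work goes in short steps, Python scripts to look and compute and a tool call to move; the robot and the scene stay as the last step left them, time stands still between calls to the robot, and variables do not carry over. Pictures are saved under pics/ and viewed, about 8 in all and at most 12, crops included, and the job is handed in when it is done.

Besides the shell and the picture viewer there is one more tool, called after ">>>" as name(argument=value, ...), one argument or row to a line, values as JSON. carry_out: Moves the arm, as the interface text tells. Its arguments: {"type":"object","properties":{"steps":{"type":"array","items":{"type":"array","items":{"type":"number"}}},"grip_force":{"type":"number"}},"required":["steps"]}

```bash
mkdir -p pics
python3 - <<'E'
from workcell import env
import cv2,json,numpy as np
print(env.get_state())
for n in("scene","top"):
    c=env.read_camera(n); cv2.imwrite(f"pics/{n}0.png",c["color"][:,:,::-1])
    print(n,c["K"],c["dist"],c["R"],c["t"])
a=cv2.imread("pics/scene0.png");b=cv2.imread("pics/top0.png")
E
```

```text
{'clock': 0.0, 'joint_pos': array([1.13139434e+00, 3.14019363e-01, 4.49872323e-02, 1.30356401e+00,
       2.26005650e-05, 1.43119302e+00]), 'qvel': array([ 0.00070085,  0.00135734,  0.00057899, -0.00026922,  0.00017415,
       -0.00111123]), 'tau': array([-1.93994325e-03, -4.80630970e+01,  2.98531777e+01,  1.94044621e-02,
       -5.36668922e-04, -1.22917591e-06]), 'tcp_pos': array([0.16962227, 0.5489339 , 0.2494014 ]), 'orientation': array([ 4.18254534e-04,  8.04775385e-01,  5.93578781e-01, -7.96884361e-04]), 'wrist_force': array([0.29220756, 0.21053128, 0.73917192]), 'ft_torque': array([-0.00723508, -0.01200806, -0.00158831]), 'finger_gap': 0.0853914798785171}
scene [[473.4643062    0.         277.58576809]
 [  0.         473.4643062  208.65942298]
 [  0.           0.           1.        ]] [0.00602542 0.         0.         0.         0.        ] [[-0.47374585  0.88065114  0.00429437]
 [ 0.71482778  0.38738027 -0.5822008 ]
 [-0.51437935 -0.27274548 -0.8130337 ]] [ 0.25944812 -0.35749311  1.47804207]
top [[387.27793297   0.         277.83778032]
 [  0.         387.27793297 207.58289589]
 [  0.           0.           1.        ]] [-0.04499807  0.          0.          0.          0.        ] [[ 0.0058093  -0.99982886  0.01756402]
 [-0.99660418 -0.00723147 -0.08202323]
 [ 0.08213621 -0.01702788 -0.99647564]] [0.00757147 0.58253776 1.0420993 ]
```

View pics/top0.png

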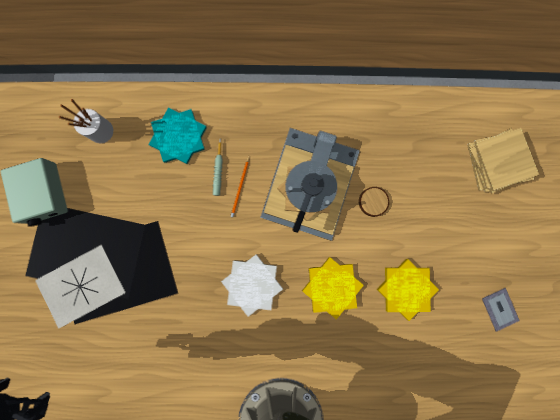

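View pics/scene0.png

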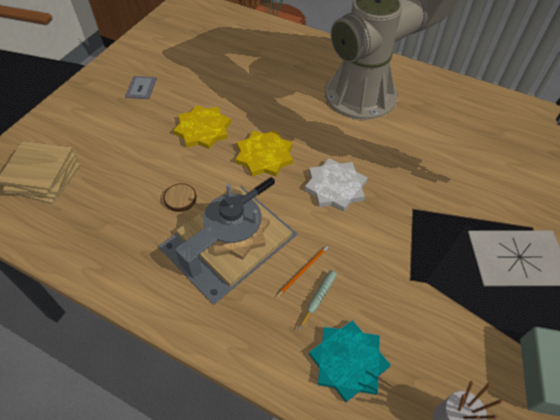

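The top view shows the clamp with its hub at about (315,184), its column at (325,140) and the black lever pointing to about (298,228). The plain wooden star sits under the plate, and the turquoise, white and yellow stars are look-alikes. I'll enlarge the clamp in both views.

Run:
```python
import cv2,numpy as np
a=cv2.imread("pics/top0.png")[120:250,250:380];b=cv2.imread("pics/scene0.png")[165:305,150:310]
a=cv2.resize(a,None,fx=4,fy=4,interpolation=cv2.INTER_CUBIC)[:520];b=cv2.resize(b,(280*2,245*2),interpolation=cv2.INTER_CUBIC)[:, :280*2]
a=a[:,:520]
cv2.imwrite("pics/topc.png",a);cv2.imwrite("pics/scenec.png",b)
```

```text
(no output)
```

View pics/topc.png

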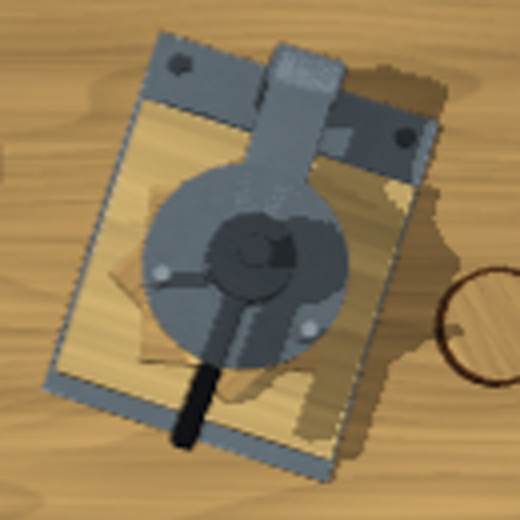

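View pics/scenec.png

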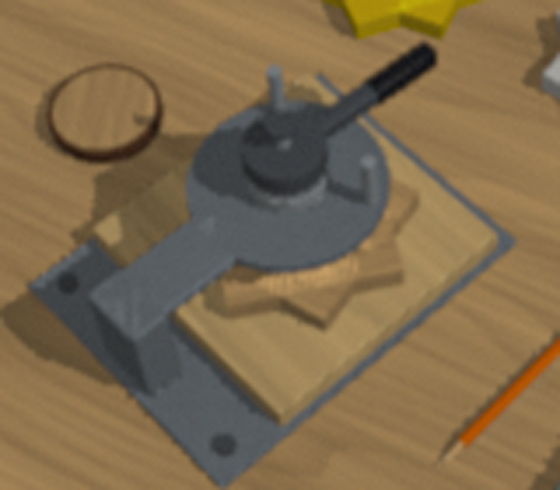

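Stop pin top is at (290,188) in the top view and the back pin at (327,202). In the scene view the stop pin is at (255,211) and the back pin at (228,185). Next I fit the clamp pose and lever angle to both views.

```bash
cat > fit.py <<'E'
from workcell import env
import cv2,numpy as np
from scipy.optimize import least_squares
C={n:env.read_camera(n) for n in("scene","top")}
def proj(n,X):
    c=C[n];return cv2.projectPoints(np.float64([X]),cv2.Rodrigues(c["R"])[0],c["t"],c["K"],c["dist"])[0].ravel()
T=lambda x,y:(250+x/4,120+y/4)
S=lambda x,y:(150+x/3.5,165+y/3.5)
# name, px ; p = x,y,yaw(direction opposite column), lever dir angle cw q
def pts(p):
    x,y,a,q=p
    P=lambda r,cw,z:[x+r*np.cos(a-cw),y+r*np.sin(a-cw),z]
    return [("top",P(0,0,.086),T(246,266)),("top",P(.058,1.06,.131),T(161,272)),("top",P(.058,-.96,.131),T(309,328)),
     ("top",P(.072,q,.127),T(209,367)),("top",P(.128,q,.12),T(184,447)),
     ("scene",P(0,0,.086),S(287,185)),("scene",P(.058,1.06,.131),S(368,160)),("scene",P(.058,-.96,.131),S(274,70)),
     ("scene",P(.072,q,.122),S(375,92)),("scene",P(.128,q,.12),S(430,52)),("scene",P(0,0,.149),S(285,143))]
f=lambda p:np.concatenate([proj(n,X)-u for n,X,u in pts(p)])
r=least_squares(f,[.5,-.1,np.pi,0],loss="soft_l1")
print(r.x,np.round(f(r.x).reshape(-1,2),1).tolist())
x,y,a,q=r.x
print("grip",x+.095*np.cos(a-q),y+.095*np.sin(a-q),"dir",a-q, "spindle+swivel",q+.15)
E
python3 fit.py
```

```text
[ 0.63501371 -0.07286971  2.84495289  0.04677084] [[-0.8, -0.7], [-0.5, 0.0], [-0.4, -0.3], [0.4, -1.3], [-1.1, -0.0], [0.4, -1.4], [0.4, 0.2], [-0.2, 0.1], [-1.7, -0.7], [0.5, -1.2], [-1.1, -5.6]]
grip 0.5455605925502142 -0.04088316372655638 dir 2.798182047492394 spindle+swivel 0.19677084164688172
```

>>> carry_out(
  steps=[
    [0.2,-0.0323,0.0381,0,0,0,0],
    [0.2,-0.0323,0.0381,0,0,0,0],
    [0.2,-0.0323,0.0381,0,0,0,0],
    [0.2,-0.0323,0.0381,0,0,0,0],
    [0.2,-0.0323,0.0381,0,0,0,0],
    [0.2,-0.0323,0.0381,0,0,0,0],
    [0.2,-0.0323,0.0381,0,0,0,0],
    [0.2,-0.0323,0.0381,0,0,0,0],
    [0.2,-0.0323,0.0381,0,0,0,0],
    [0.2,-0.0323,0.0381,0,0,0,0],
    [0.2,-0.0323,0.0381,0,0,0,0],
    [0.2,-0.0323,0.0381,0,0,0,0],
    [0.2,-0.0323,0.0381,0,0,0,0],
    [0.2,-0.0323,0.0381,0,0,0,0.043],
    [0.2,0,0,0.03,0,0,0],
    [0.2,0,0,0.03,0,0,0],
    [0.2,0,0,0.025,0,0,0],
    [0.2,0,0,0,0,0,0],
  ],
  grip_force=40,
)

```text
clock: 2.45
tcp_pos: [0.5442, -0.0399, 0.1632]
orientation: [-0.002, 0.817, 0.576, -0.002]
wrist_force: [-0.0, 0.4, -0.6]
finger_gap: 0.0516
```

```bash
cat > look.py <<'E'
from workcell import env
import numpy as np
from scipy.spatial.transform import Rotation as Ro
A=np.array([.635,-.0729]);A0=2.845
def st(v=True):
    s=env.get_state();p=s["tcp_pos"];w,x,y,z=s["orientation"];R=Ro.from_quat([x,y,z,w]).as_matrix()
    d=p[:2]-A;F=s["wrist_force"];M=s["ft_torque"]
    ang=np.arctan2(d[1],d[0])%6.283
    xa=np.arctan2(R[1,0],R[0,0])
    print("t",round(s["clock"],2),"tcp",p.round(4),"r",np.hypot(*d).round(4),"dir(sp+sw) pos",round(A0-ang+.15,3),"yaw",round(A0-xa-np.pi/2+.15,3),"tilt",R[:2,2].round(3),
     "F",F.round(2),"M",M.round(3),"Tcw",round(-(d[0]*F[1]-d[1]*F[0])-M[2],3) ,"rxF",round(-(d[0]*F[1]-d[1]*F[0]),3),"gap",round(s["finger_gap"],4))
    return s
E
python3 - <<'E'
from look import *;import cv2
st();c=env.read_camera("wrist");im=c["color"][:,:,::-1].copy()
def pr(X):return cv2.projectPoints(np.float64([X]),cv2.Rodrigues(c["R"])[0],c["t"],c["K"],c["dist"])[0].ravel()
for r,z in((0,.149),(.072,.127),(.095,.127),(.128,.127)):
    a=A0-.047;u=pr([A[0]+r*np.cos(a),A[1]+r*np.sin(a),z]);cv2.circle(im,tuple(int(v) for v in u),4,(0,0,255),1)
cv2.imwrite("pics/w1.png",im)
E
```

```text
t 2.45 tcp [ 0.5442 -0.0399  0.1632] r 0.0967 dir(sp+sw) pos 0.202 yaw 0.196 tilt [-0.005  0.001] F [-0.03  0.41 -0.56] M [-0.007  0.018 -0.092] Tcw 0.129 rxF 0.036 gap 0.0516
```

View pics/w1.png

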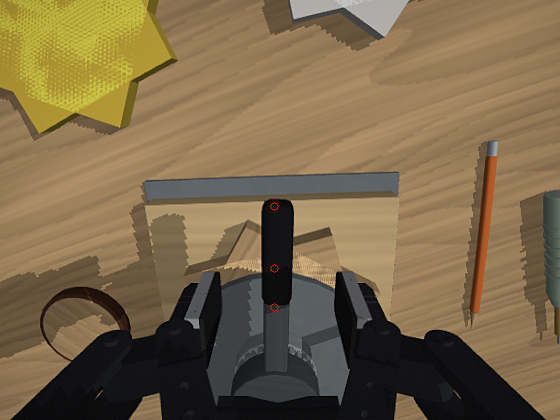

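The lever grip is at columns 262–294, rows 200–305, within about 1 mm of the prediction and between the open fingers. I'll descend and pinch it.

>>> carry_out(
  steps=[
    [0.2,0.001,-0.001,0.02,0,0,0],
    [0.2,0,0,0.015,0,0,0.008],
    [0.2,0,0,0.01,0,0,0],
    [0.2,0,0,0,0,0,0],
    [-1,0,0,0,0,0,0],
    [-1,0,0,0,0,0,0],
    [-1,0,0,0,0,0,0],
    [-1,0,0,0,0,0,0],
  ],
  grip_force=40,
)

```text
clock: 3.5
tcp_pos: [0.5455, -0.0395, 0.1209]
orientation: [0.001, 0.82, 0.573, -0.0]
wrist_force: [-1.7, -3.4, 5.1]
finger_gap: 0.0155
```

```bash
python3 -c "
from look import *
st()"
```

```text
t 3.5 tcp [ 0.5455 -0.0395  0.1209] r 0.0955 dir(sp+sw) pos 0.211 yaw 0.205 tilt [ 0.001 -0.001] F [-1.7  -3.39  5.1 ] M [-0.59   0.376 -0.332] Tcw -0.028 rxF -0.36 gap 0.0155
```

>>> carry_out(
  steps=[
    [-1,0.0067,0.0002,0,0,0,0.07],
    [-1,0.0067,0.0002,0,0,0,0.07],
    [-1,0.0067,0.0002,0,0,0,0.07],
    [-1,0.0067,0.0002,0,0,0,0.07],
    [-1,0.0067,0.0002,0,0,0,0.07],
    [-1,0.0067,0.0002,0,0,0,0.07],
  ],
)

```text
clock: 4.25
tcp_pos: [0.5667, -0.0067, 0.1209]
orientation: [0.002, 0.922, 0.388, -0.0]
wrist_force: [-1.6, -9.1, 4.8]
finger_gap: 0.0154
```

```bash
sed -i 's/"Tcw",.*"gap"/"Tcw",round(d[0]*F[1]-d[1]*F[0]+M[2],3),"rxF",round(d[0]*F[1]-d[1]*F[0],3),"gap"/' look.py; python3 -c "
from look import *
st()"
```

```text
t 4.25 tcp [ 0.5667 -0.0067  0.1209] r 0.0951 dir(sp+sw) pos 0.624 yaw 0.627 tilt [ 0.001 -0.004] F [-1.57 -9.07  4.83] M [-1.582  0.275 -0.046] Tcw 0.677 rxF 0.723 gap 0.0154
```

>>> carry_out(
  steps=[
    [-1,0.0067,0.0002,0,0,0,0.07],
    [-1,0.0067,0.0002,0,0,0,0.07],
    [-1,0.0067,0.0002,0,0,0,0.07],
    [-1,0.0067,0.0002,0,0,0,0.07],
  ],
)

```text
clock: 4.75
tcp_pos: [0.5877, 0.0093, 0.1208]
orientation: [0.002, 0.967, 0.255, -0.0]
wrist_force: [-1.3, -10.2, 3.2]
finger_gap: 0.0149
```

```bash
python3 -c "
from look import *
st()"
```

```text
t 4.75 tcp [0.5877 0.0093 0.1208] r 0.0948 dir(sp+sw) pos 0.902 yaw 0.908 tilt [ 0.    -0.005] F [ -1.27 -10.23   3.19] M [-1.968  0.402  0.08 ] Tcw 0.667 rxF 0.588 gap 0.0149
```

>>> carry_out(
  steps=[
    [-1,-0.0048,0.0001,0,0,0,-0.05],
    [-1,0,0,-0.003,0,0,0],
    [-1,0,0,-0.003,0,0,0],
    [-1,0,0,-0.003,0,0,0],
    [-1,0,0,0,0,0,0],
  ],
)

```text
clock: 5.38
tcp_pos: [0.5839, 0.0071, 0.1286]
orientation: [0.002, 0.96, 0.28, -0.0]
wrist_force: [2.7, -8.4, -6.0]
finger_gap: 0.0151
```

```bash
python3 -c "
from look import *
st()"
```

```text
t 5.38 tcp [0.5839 0.0071 0.1286] r 0.0949 dir(sp+sw) pos 0.856 yaw 0.856 tilt [ 0.001 -0.003] F [ 2.65 -8.43 -6.04] M [-1.501 -0.535 -0.227] Tcw -0.009 rxF 0.218 gap 0.0151
```

>>> carry_out(
  steps=[
    [-1,0,0,-0.002,0,0,0],
    [-1,-0.0095,0.0005,0,0,0,-0.1],
    [-1,-0.0095,0.0005,0,0,0,-0.1],
    [-1,-0.0095,0.0005,0,0,0,-0.1],
    [-1,-0.0095,0.0005,0,0,0,-0.1],
    [-1,-0.0095,0.0005,0,0,0,-0.1],
    [-1,-0.0095,0.0005,0,0,0,-0.1],
    [-1,-0.0095,0.0005,0,0,0,-0.1],
    [-1,-0.0095,0.0005,0,0,0,-0.1],
    [-1,-0.0095,0.0005,0,0,0,-0.1],
    [-1,-0.0095,0.0005,0,0,0,-0.1],
  ],
)

```text
clock: 6.75
tcp_pos: [0.5393, -0.0719, 0.1301]
orientation: [-0.0, 0.707, 0.708, -0.001]
wrist_force: [1.3, -2.8, -5.5]
finger_gap: 0.0152
```

```bash
python3 -c "
from look import *
st()"
```

```text
t 6.75 tcp [ 0.5393 -0.0719  0.1301] r 0.0957 dir(sp+sw) pos -0.136 yaw -0.148 tilt [-0.001 -0.   ] F [ 1.28 -2.79 -5.47] M [-0.784 -0.306 -0.389] Tcw -0.124 rxF 0.265 gap 0.0152
```

>>> carry_out(
  steps=[
    [-1,-0.0098,0.0005,0,0,0,-0.103],
    [-1,-0.0098,0.0005,0,0,0,-0.103],
    [-1,0,0,0,0,0,0],
    [-1,0,0,0.003,0,0,0],
    [-1,0,0,0.003,0,0,0],
    [-1,0,0,0.003,0,0,0],
    [-1,0,0,0.002,0,0,0],
    [-1,0,0,0,0,0,0],
  ],
)

```text
clock: 7.75
tcp_pos: [0.541, -0.0909, 0.1211]
orientation: [0.0, 0.631, 0.775, -0.001]
wrist_force: [-5.0, -5.1, 3.0]
finger_gap: 0.0153
```

```bash
python3 -c "
from look import *
st()"
```

```text
t 7.75 tcp [ 0.541  -0.0909  0.1211] r 0.0957 dir(sp+sw) pos -0.335 yaw -0.351 tilt [-0.001 -0.002] F [-4.96 -5.13  2.95] M [-1.039  0.952 -0.411] Tcw -0.018 rxF 0.393 gap 0.0153
```

>>> carry_out(
  steps=[
    [-1,0,0,0.001,0,0,0],
    [-1,0.0067,0.0002,0,0,0,0.07],
    [-1,0.0067,0.0002,0,0,0,0.07],
    [-1,0.0067,0.0002,0,0,0,0.07],
  ],
)

```text
clock: 8.25
tcp_pos: [0.5393, -0.0716, 0.121]
orientation: [0.002, 0.71, 0.704, -0.001]
wrist_force: [-4.9, -8.1, 6.3]
finger_gap: 0.0154
```

```bash
python3 -c "
from look import *
st()"
```

```text
t 8.25 tcp [ 0.5393 -0.0716  0.121 ] r 0.0957 dir(sp+sw) pos -0.133 yaw -0.139 tilt [ 0.001 -0.004] F [-4.91 -8.08  6.3 ] M [-1.481  1.027 -0.076] Tcw 0.703 rxF 0.779 gap 0.0154
```

>>> carry_out(
  steps=[
    [-1,0.0048,0.0001,0,0,0,0.05],
    [-1,0.0048,0.0001,0,0,0,0.05],
    [-1,0.0048,0.0001,0,0,0,0.05],
  ],
)

```text
clock: 8.62
tcp_pos: [0.5407, -0.0574, 0.1209]
orientation: [0.002, 0.761, 0.649, -0.001]
wrist_force: [-4.2, -7.1, 6.2]
finger_gap: 0.015
```

```bash
python3 -c "
from look import *
st()"
```

```text
t 8.62 tcp [ 0.5407 -0.0574  0.1209] r 0.0956 dir(sp+sw) pos 0.016 yaw 0.011 tilt [ 0.001 -0.004] F [-4.23 -7.1   6.24] M [-1.622  0.921 -0.149] Tcw 0.587 rxF 0.736 gap 0.015
```

>>> carry_out(
  steps=[
    [-1,0.0048,0.0001,0,0,0,0.05],
    [-1,0.0048,0.0001,0,0,0,0.05],
    [-1,0.0048,0.0001,0,0,0,0.05],
  ],
)

```text
clock: 9.0
tcp_pos: [0.5441, -0.0435, 0.1209]
orientation: [0.002, 0.807, 0.59, -0.001]
wrist_force: [-5.0, -9.1, 5.2]
finger_gap: 0.0155
```

```bash
python3 -c "
from look import *
st()"
```

```text
t 9.0 tcp [ 0.5441 -0.0435  0.1209] r 0.0955 dir(sp+sw) pos 0.166 yaw 0.161 tilt [ 0.001 -0.004] F [-5.   -9.14  5.24] M [-1.716  0.765 -0.211] Tcw 0.767 rxF 0.978 gap 0.0155
```

>>> carry_out(
  steps=[
    [-1,0.0048,0.0001,0,0,0,0.05],
    [-1,0.0048,0.0001,0,0,0,0.05],
  ],
)

```text
clock: 9.25
tcp_pos: [0.5476, -0.0346, 0.1209]
orientation: [0.002, 0.836, 0.549, -0.0]
wrist_force: [-3.7, -9.5, 5.4]
finger_gap: 0.0156
```

```bash
python3 -c "
from look import *
st()"
```

```text
t 9.25 tcp [ 0.5476 -0.0346  0.1209] r 0.0954 dir(sp+sw) pos 0.267 yaw 0.261 tilt [ 0.002 -0.004] F [-3.75 -9.48  5.36] M [-1.761  0.667 -0.203] Tcw 0.769 rxF 0.972 gap 0.0156
```

>>> carry_out(
  steps=[
    [-1,0.0048,0.0001,0,0,0,0.05],
    [-1,0.0048,0.0001,0,0,0,0.05],
  ],
)

```text
clock: 9.5
tcp_pos: [0.5519, -0.0261, 0.1209]
orientation: [0.002, 0.862, 0.507, -0.0]
wrist_force: [-3.8, -10.7, 4.8]
finger_gap: 0.0151
```

```bash
python3 -c "
from look import *
st()"
```

```text
t 9.5 tcp [ 0.5519 -0.0261  0.1209] r 0.0953 dir(sp+sw) pos 0.366 yaw 0.361 tilt [ 0.002 -0.004] F [ -3.8  -10.7    4.85] M [-1.932  0.639 -0.24 ] Tcw 0.826 rxF 1.067 gap 0.0151
```

>>> carry_out(
  steps=[
    [-1,0.0048,0.0001,0,0,0,0.05],
    [-1,0.0048,0.0001,0,0,0,0.05],
  ],
)

```text
clock: 9.75
tcp_pos: [0.557, -0.0182, 0.1209]
orientation: [0.003, 0.886, 0.463, -0.0]
wrist_force: [-2.4, -11.2, 4.0]
finger_gap: 0.0155
```

```bash
python3 -c "
from look import *
st()"
```

```text
t 9.75 tcp [ 0.557  -0.0182  0.1209] r 0.0953 dir(sp+sw) pos 0.465 yaw 0.462 tilt [ 0.002 -0.005] F [ -2.43 -11.23   4.03] M [-2.128  0.527 -0.22 ] Tcw 0.788 rxF 1.009 gap 0.0155
```

>>> carry_out(
  steps=[
    [-1,0.0048,0.0001,0,0,0,0.05],
    [-1,0.0048,0.0001,0,0,0,0.05],
  ],
)

```text
clock: 10.0
tcp_pos: [0.5628, -0.0109, 0.1209]
orientation: [0.003, 0.908, 0.418, -0.0]
wrist_force: [-3.6, -12.4, 3.9]
finger_gap: 0.0152
```

```bash
python3 -c "
from look import *
st()"
```

```text
t 10.0 tcp [ 0.5628 -0.0109  0.1209] r 0.0952 dir(sp+sw) pos 0.563 yaw 0.562 tilt [ 0.002 -0.006] F [ -3.56 -12.36   3.94] M [-2.32   0.659 -0.13 ] Tcw 0.983 rxF 1.113 gap 0.0152
```

>>> carry_out(
  steps=[
    [-1,0.0029,0,0,0,0,0.03],
  ],
)

```text
clock: 10.12
tcp_pos: [0.5646, -0.0089, 0.1209]
orientation: [0.003, 0.914, 0.405, -0.0]
wrist_force: [-3.7, -13.7, 4.6]
finger_gap: 0.0151
```

```bash
python3 -c "
from look import *
st()
for i in range(3): env.read_camera('top');st()"
```

```text
t 10.12 tcp [ 0.5646 -0.0089  0.1209] r 0.0951 dir(sp+sw) pos 0.592 yaw 0.591 tilt [ 0.002 -0.006] F [ -3.74 -13.67   4.58] M [-2.466  0.653 -0.085] Tcw 1.117 rxF 1.202 gap 0.0151
t 10.18 tcp [ 0.5648 -0.0087  0.1209] r 0.0951 dir(sp+sw) pos 0.594 yaw 0.592 tilt [ 0.002 -0.006] F [ -3.5  -12.87   4.02] M [-2.364  0.67  -0.18 ] Tcw 0.948 rxF 1.128 gap 0.0148
t 10.22 tcp [ 0.5647 -0.0088  0.1209] r 0.0952 dir(sp+sw) pos 0.593 yaw 0.591 tilt [ 0.002 -0.006] F [ -4.05 -12.46   4.74] M [-2.312  0.641 -0.268] Tcw 0.867 rxF 1.135 gap 0.015
t 10.28 tcp [ 0.5647 -0.0088  0.1209] r 0.0951 dir(sp+sw) pos 0.592 yaw 0.59 tilt [ 0.002 -0.006] F [ -2.47 -11.99   4.4 ] M [-2.29   0.622 -0.17 ] Tcw 0.832 rxF 1.002 gap 0.0153
```

>>> carry_out(
  steps=[
    [-1,0.0019,0,0,0,0,0.02],
    [-1,0.0019,0,0,0,0,0.02],
  ],
)

```text
clock: 10.52
tcp_pos: [0.5672, -0.0063, 0.1209]
orientation: [0.003, 0.922, 0.386, -0.0]
wrist_force: [-3.5, -13.0, 5.0]
finger_gap: 0.0153
```

```bash
python3 -c "
from look import *
st()"
```

```text
t 10.53 tcp [ 0.5672 -0.0063  0.1209] r 0.0951 dir(sp+sw) pos 0.63 yaw 0.631 tilt [ 0.002 -0.006] F [ -3.52 -13.05   5.02] M [-2.485  0.706  0.008] Tcw 1.128 rxF 1.12 gap 0.0153
```

>>> carry_out(
  steps=[
    [-1,-0.0029,0,-0.001,0,0,-0.03],
    [-1,0,0,0,0,0,0],
    [0.2,0,0,0,0,0,0],
    [0.2,0,0,0,0,0,0],
    [0.2,0,0,0,0,0,0],
    [0.2,0,0,-0.01,0,0,0],
    [0.2,0,0,-0.03,0,0,0],
    [0.2,0,0,-0.04,0,0,0],
    [0.2,0,0,-0.04,0,0,0],
    [0.2,0,-0.05,0,0,0,0],
    [0.2,0,-0.05,0,0,0,0],
    [0.2,0,0,0,0,0,0],
    [0.2,0,0,0,0,0,0],
  ],
)

```text
clock: 12.15
tcp_pos: [0.4917, 0.062, 0.2412]
orientation: [0.0, 0.916, 0.402, 0.001]
wrist_force: [-0.2, 0.0, -0.9]
finger_gap: 0.0511
```

Run:
```python
from look import *;import cv2
st()
C={n:env.read_camera(n) for n in("scene","top")}
b=C["scene"]["color"][165:305,150:310,::-1];a=C["top"]["color"][120:250,250:380,::-1]
o=cv2.imread("pics/scene0.png")[165:305,150:310]
f=lambda i:cv2.resize(i,(400,350),interpolation=cv2.INTER_CUBIC)
cv2.imwrite("pics/end.png",np.hstack([f(o),f(b)]))
cv2.imwrite("pics/endtop.png",cv2.resize(a,None,fx=4,fy=4,interpolation=cv2.INTER_CUBIC))
```

```text
t 12.15 tcp [0.4917 0.062  0.2412] r 0.1968 dir(sp+sw) pos 0.609 yaw 0.598 tilt [ 0.002 -0.   ] F [-0.17  0.04 -0.87] M [-0.052  0.004  0.009] Tcw 0.027 rxF 0.018 gap 0.0511
```

View pics/end.png

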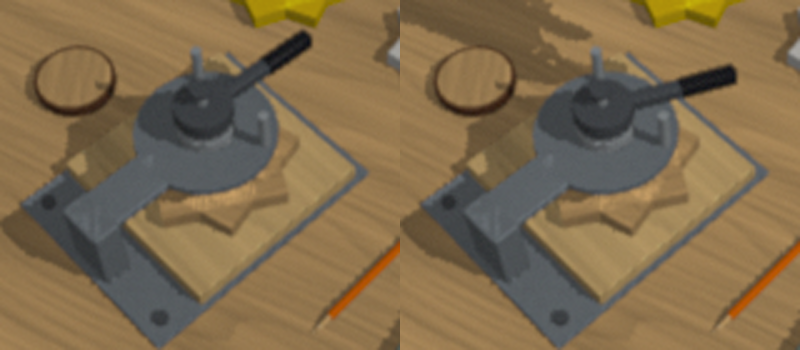

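View pics/endtop.png

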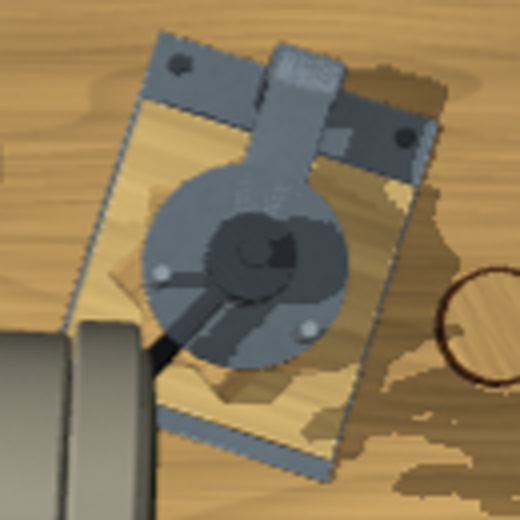

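The last pictures show the star at the same pixels as before. The lever is at the hub's seated height, between the pins and clear of the gripper. I'm handing in.

```bash
python3 -c "
from workcell import env
print(env.hand_in())"
```

```text
the job is handed in; nothing more can be done
None
```

The star is clamped, the lever is released and the job is handed in at about 12 s; `hand_in` gave no verdict.

**What I did:** I pinched the lever grip and turned it clockwise to about 0.90, short of the stop pin at 1.0. I lifted it about 9 mm, swung it back three teeth and let it drop into mesh. I then turned on in small steps, backed off a little, let go and moved the arm away.

**Mesh:** after the drop the grip sat at 0.1211 m, against 0.1209 m when first seated, and it took load at once.

**Tightness:** the torque about the axis was about 0.7 Nm while the screw ran free. It rose to 1.12–1.13 Nm at the end, about 11.8 N at the grip. Single readings scatter by roughly ±0.08 Nm. The torque read only 0.83–0.95 Nm while the arm paused at the second-last step, so I went by the readings taken while turning.

**Final checks:**
- The wrist force was near zero.
- The star and the nearby slice and pencil look unmoved in the before and after crops.
- The lever is about 0.4 rad short of the stop pin.
- I could not see the foot touching the wood; that is inferred from the torque rise only.

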